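# Dry-fit a bearing unit on the inspection bench

### The job

Dry-fit the bearing unit on the inspection bench in the housing that is bolted to the dark fixture plate: first seat the bearing in the housing's bore, then put the cover over the bearing and flat onto the housing, then set the brass bush into the cover, and last the blue cap into the bush, one part at a time, each upright and fully home before the next. Lower each part into place and never drop it, and leave the ring flange, the caliper and the plug gauge where they lie. Let go of everything at the end.

Things in the scene. Friction and masses are not known exactly. Their poses are not given: they have to be found in the camera images.
- housing: Target, fixed: aluminium bearing housing, 100 mm square flange and round body 86 mm wide, on a dark 130 mm square fixture plate. Origin: centre of the plate's underside, on the bore's axis, z up. Heights above it: plate top 12, flange top 24, body's top face 46 mm. In that face is the bearing seat: bore 56 mm wide, 9 mm deep (floor at 37 mm), mouth chamfered 2 mm.
- bearing: Ball bearing, steel rings and black seals, 52 mm wide, 20.6 high, edges chamfered 2; 0.17 kg; lies flat. Origin: centre of underside, z up its axis. Grip the outer ring. Enters the housing's bore with 2 mm play all round. Seated: underside 37 mm above the housing's origin, upper 11.6 mm stand out, so keep fingertips 10 mm or more above its underside.
- cover: Pale aluminium cover, 38 mm high: flange 80 wide, 18 thick, six dark holes; hollow boss 52 wide from 18 to 38 mm: grip this. 0.18 kg. Origin: centre of underside, z up. Below, a counterbore 56 wide, 14.5 deep goes over the bearing, 2 mm play; the boss has a 38 mm bore (mouths chamfered 2). Seated: underside flat on the housing's face, 46 mm above the housing's origin.
- bush: Brass bush, 28 mm high: spigot 34 wide, 14 long, foot tapered; head 46 wide from 14 to 28 mm; 26 mm bore through, upper mouth chamfered 2. 0.18 kg. Stands on its spigot. Origin: centre of underside, z up. Grip the head only, fingertips not below 14 mm. Spigot enters the cover's bore, 2 mm play, till the head rests on the boss: underside then 24 mm above the cover's, 70 above the housing's origin.
- cap: End cap, 24 mm high: bright spigot 22 wide, 9 long, foot tapered; blue round head 36 wide from 9 to 24 mm. 0.055 kg. Stands on its spigot. Origin: centre of underside, z up. Grip the head only, fingertips not below 9 mm. Spigot enters the bush's bore, 2 mm play, till the head rests on the bush: underside then 19 mm above the bush's, 89 above the housing's origin.
- ring_flange: Bystander, loose: a flat pale aluminium ring, 72 mm outer and 42 mm inner diameter, 12 mm thick, eight dark holes, no boss. Not part of the unit. Origin: centre of its underside.
- caliper: Bystander, loose: a digital caliper lying flat, 236 mm long, steel with a black display head 13 mm thick. Its jaws reach 46 mm to one side of the beam. Origin: middle of the beam's underside, x along the beam away from the jaws.
- plug_gauge: Bystander, loose: a steel gauge standing upright, 76 mm tall: a round foot 44 mm in diameter and 30 mm high with a blue band, a thin stem and a small round head. Origin: centre of its underside.
Not all that is in view belongs to the job. Leave any green or pink look-alike of the cap alone.

How it is judged:
By the outcome, as a careful person would: the job done as asked, in the order asked, and still so for the second after the job is handed in, with the robot touching nothing.
It also fails if it takes over 125 s, if anything falls off the work surface, if the arm or the gripper's body presses on something with over 40 N, if the wrist force passes 120 N, or if a joint passes its speed limit or range.

### The arm

A 7-joint arm with a two-finger parallel gripper is mounted at the origin on the work surface. World frame = base frame: x ahead of the robot, y to its left, z up, the work surface at z = 0. Lengths are in m, angles in rad, forces in N, time in s.
With the tool pointing down it reaches from about 0.4 to 0.875 m from the base axis. Payload 6.5 kg.
Tool frame: the origin (TCP) lies where the fingers leave the gripper's body, on its centre line; the fingertips stand 64 mm ahead of it and the grasp point (between the pads) lies 45 mm ahead of it; z points along the fingers, y is the line along which they close (so a half turn about z gives the same grasp; the last joint's range is limited). The gripper opens to 88 mm and grips with 3 to 60 N. Pads are 18 mm wide; open, the fingers measure 123 mm over their backs; the gripper's body (75 mm by 187 mm) begins 45 mm behind the grasp point.
Start: joints at [-1.278, 0.536, -0.004, 1.538, 0.003, 1.067, -0.071], TCP at [0.228, 0.609, 0.303] pointing down, gripper open.
Joint ranges: [-2.7, 2.7], [-0.37, 2.16], [-1.27, 1.26], [0.24, 2.4], [-1.31, 4.45], [0.19, 1.91], [-2.76, 2.76]. Speed limits (rad/s): [2.39, 2.39, 3.14, 3.14, 3.14, 3.14, 3.14].

### API

Orientations are given as a unit quaternion [x, y, z, w].
In Python, from plant import observe, vision, hand_in gives the robot as it stands.
- The arm moves only by the tool send_rows, never from a script. Its argument "targets" is a list of rows, each an object with "slide": the shift along the world's x, y, z in units of 25 mm (1.0 is 25 mm), a list of three; "yaw": the turn about the world's z in units of 6 degrees (1.0 is 6 degrees). A call has 1 to 8 rows; each row shifts and turns the commanded pose from where the row before left it; what a row does not reach is not made up. A row lasts 1/8 s, in which the tool goes at most 62.5 mm and 10.7 degrees, less where a joint would pass 70% of its speed; a pose out of reach is approached as far as the arm can. A call is refused whole if a number of a shift passes 1 or a number of a turn 1, either way. A call with a gripper value outside its range is refused whole. "claw" is the opening, from -1 (shut) to 1 (fully open), set as the call begins (left out, the last holds). The fingers move at their own pace and stop on an object; "newtons" is the grip in N (left out, the last holds). Time passes only in rows, so rows that do not move let the fingers close. It gives the time, the measured TCP pose, the force, the opening and the grip force at its end, in the units of the state.
- observe(): the state, without advancing time (a new reading comes with each control period).
- vision.read_camera(name): name is "scene" or "top"; returns the picture (480x640x3 uint8, blue, green, red); there is no depth.
- vision.camera_model(name): a dict with "K" (3x3 intrinsics, pixels), "R" (3x3) and "t" (3): a world point X has camera coordinates R X + t. Camera axes: x right, y down, z forward; pixel columns grow to the right and rows downward; lengths in m; the calibration is good to about 2 mm. A picture is of the moment at which its call begins. camera_model takes no time and is no camera call.
- hand_in(): hands the job in; it is judged then, once.
The state is a dict: "time": time; "qpos": joint angles; "joint_vel": joint speeds; "joint_efforts": joint torques, N m; "eef_pos": TCP position; "tcp_rot": TCP orientation; "contact_force": force on the tool from outside, world axes, zero at the start; "ft_torque": the same for the moment, N m; "gripper_width": opening from 0.0 (shut) to 1.0 (fully open); "grip_force": force on a finger pad.
Only numpy, scipy, OpenCV 4.12 (cv2) and the standard library are available. Lean on these libraries where they do the work, as an engineer would, in place of code of your own. Each camera call takes 0.05 s, during which the arm holds its last target. There are 200 camera calls.

## Working session

There is one attempt and no reset: what is moved stays moved. The work goes in short steps, Python scripts to look and compute and a tool call to move; the robot and the scene stay as the last step left them, time stands still between calls to the robot, and variables do not carry over. Pictures are saved under pics/ and viewed, at most 18 in all, crops included, and the job is handed in when it is done.

Besides the shell and the picture viewer there is one more tool, called as name(argument=value, ...) on one line, values as JSON. send_rows: Moves the arm, as the interface text tells. Its arguments: {"type":"object","properties":{"targets":{"type":"array","items":{"type":"object","properties":{"slide":{"type":"array","items":{"type":"number"}},"yaw":{"type":"number"}}}},"claw":{"type":"number"},"newtons":{"type":"number"}},"required":["targets"]}

```bash
mkdir -p pics; cat > h.py <<'E'
import numpy as np, cv2
from plant import observe, vision, hand_in
def ray(name,px,z):
    m=vision.camera_model(name);K,R,t=map(np.array,(m["K"],m["R"],m["t"]))
    t=t.ravel();c=-R.T@t;d=R.T@np.linalg.inv(K)@np.array([px[0],px[1],1.])
    return c+d*(z-c[2])/d[2]
def proj(name,X):
    m=vision.camera_model(name);K,R,t=map(np.array,(m["K"],m["R"],m["t"]))
    p=K@(R@np.array(X)+t.ravel());return p[:2]/p[2]
def snap(name,f):
    im=vision.read_camera(name);cv2.imwrite("pics/"+f,im);return im
E
python3 - <<'E'
from h import *
for n in("top","scene"):
    snap(n,n+"0.png");m=vision.camera_model(n);R=np.array(m["R"]);print(n,m["K"],np.round(-R.T@np.array(m["t"]).ravel(),3),np.round(R,2).tolist())
s=observe();print(s["time"],s["eef_pos"],s["tcp_rot"],s["gripper_width"])
E
```

```text
top [[577.15483058   0.         313.08983947]
 [  0.         577.15483058 238.02582965]
 [  0.           0.           1.        ]] [ 0.211 -0.014  1.516] [[0.04, -1.0, 0.0], [-0.97, -0.04, -0.22], [0.22, 0.0, -0.97]]
scene [[472.93607298   0.         318.57525934]
 [  0.         472.93607298 230.55929732]
 [  0.           0.           1.        ]] [ 0.947 -0.493  0.748] [[0.77, 0.64, 0.02], [0.48, -0.56, -0.68], [-0.42, 0.53, -0.74]]
0.1 [0.22811216 0.60819189 0.30193981] [ 1.78418086e-01  9.83954479e-01 -7.51181515e-04 -8.09448635e-05] 0.9976028109185149
```

View pics/top0.png

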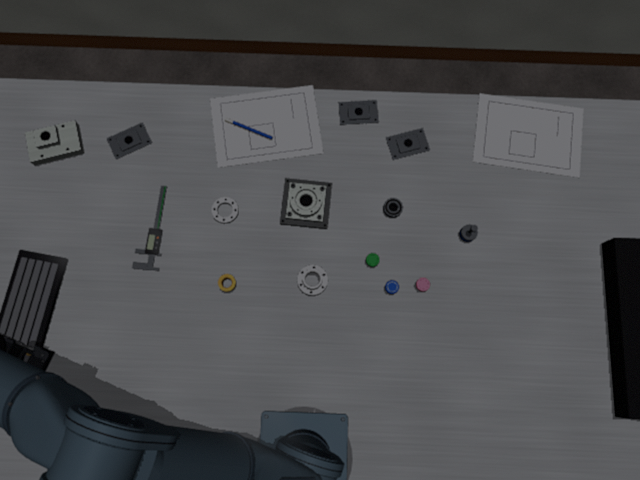

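View pics/scene0.png

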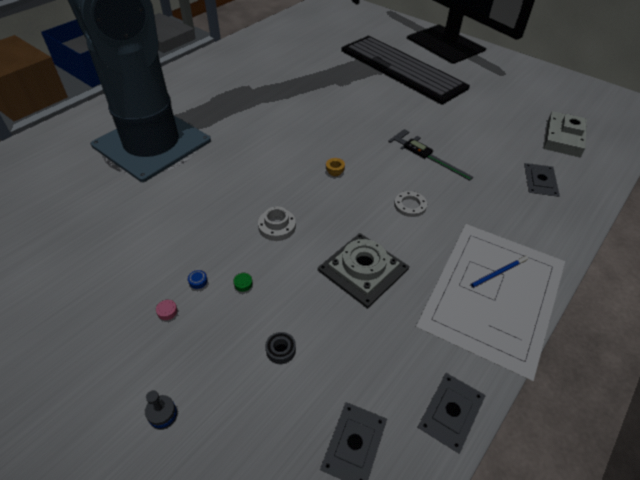

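Top view: housing (306,201), bearing (393,207), cover (312,280), brass bush (227,283). The blue cap is at (392,287), with green (372,260) and pink (423,285) look-alikes. For the cap I pick blue, as the task says to leave green and pink alone. For the cover, (312,280) fits because it has a boss; (225,210) is the flat ring flange. I'll confirm both in one crop.

```bash
python3 - <<'E'
from h import *
T=cv2.imread("pics/top0.png");S=cv2.imread("pics/scene0.png")
def c(im,x,y,r=32,o=196):
    return cv2.convertScaleAbs(cv2.resize(im[y-r:y+r,x-r:x+r],(o,o),interpolation=cv2.INTER_CUBIC),alpha=1.8)
top=[(306,203),(393,207),(312,280),(392,275)]
sc=[(365,265),(281,347),(277,222),(210,285)]
cv2.imwrite("pics/m0.png",np.vstack([np.hstack([c(T,*p) for p in top]),np.hstack([c(S,*p,r=48) for p in sc]),
 np.hstack([c(T,227,283),c(S,335,166),c(T,225,210),c(S,411,203)])]))
E
```

```text
(no output)
```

View pics/m0.png

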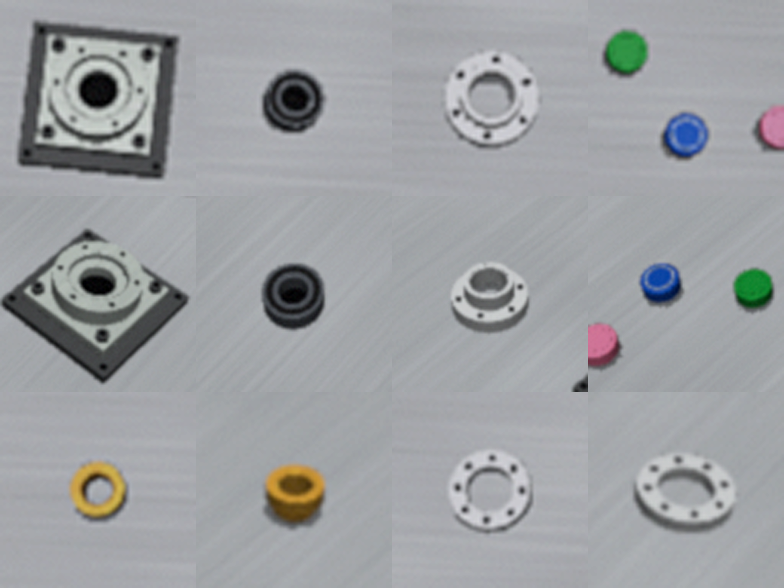

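The crop confirms it: the cover has a boss, the ring flange is flat, and there is only one blue cap. Next I measure.

```bash
cat > meas.py <<'E'
from h import *
def mask(im,kind):
    hsv=cv2.cvtColor(im,cv2.COLOR_BGR2HSV);h,s,v=cv2.split(hsv)
    bg=cv2.medianBlur(v,101).astype(int);d=v.astype(int)-bg
    m={"dark":(d<-30),"bright":(d>22)&(s<60),"brass":(h>10)&(h<32)&(s>120)&(v>40),"blue":(h>100)&(h<130)&(s>130)}[kind]
    return m.astype(np.uint8)*255
def blob(m,c,r):
    w=np.zeros_like(m);cv2.circle(w,tuple(map(int,c)),int(r),255,-1);m=m&w
    cs,_=cv2.findContours(m,cv2.RETR_EXTERNAL,cv2.CHAIN_APPROX_NONE)
    hull=cv2.convexHull(max(cs,key=cv2.contourArea));M=cv2.moments(hull)
    return np.array([M["m10"]/M["m00"],M["m01"]/M["m00"]]),hull
E
python3 - <<'E'
from meas import *
I={"top":cv2.imread("pics/top0.png"),"scene":cv2.imread("pics/scene0.png")}
P={"bearing":("dark",(393,207),22,(281,347),30,.0103),"cover":("bright",(312,280),25,(277,222),32,.009),
"bush":("brass",(227,283),20,(335,166),25,.018),"cap":("blue",(392,287),15,(198,279),20,.015),"housing":("dark",(306,203),45,(365,268),55,.006),
"ring":("bright",(225,210),22,(411,203),30,.006)}
for k,(kd,a,ra,b,rb,z) in P.items():
  for n,c,r in(("top",a,ra),("scene",b,rb)):
    p,hl=blob(mask(I[n],kd),c,r); x=ray(n,p,z)
    q=np.array([ray(n,u,z) for u in hl[:,0]]);(cx,cy),(w,h),ang=cv2.minAreaRect((q[:,:2]*1000).astype(np.float32))
    print(k,n,np.round(p,1),np.round(x[:2],4),"size",round(w,1),round(h,1),round(ang,1))
E
```

```text
bearing top [392.3 207.8] [ 0.6466 -0.2178] size 53.9 51.5 0.5
bearing scene [280.4 347.9] [ 0.6502 -0.2191] size 50.0 61.0 43.9Traceback (most recent call last):
  File "<stdin>", line 8, in <module>
  File "meas.py", line 10, in blob
    hull=cv2.convexHull(max(cs,key=cv2.contourArea));M=cv2.moments(hull)
                        ~~~^^^^^^^^^^^^^^^^^^^^^^^^
ValueError: max() iterable argument is empty
```

```bash
cat > m1.py <<'E'
from meas import *
import sys
I={"top":cv2.imread("pics/top0.png"),"scene":cv2.imread("pics/scene0.png")}
P={"bearing":("dark",(393,207),22,(281,347),30,.0103),"cover":("bright",(312,280),25,(277,222),32,.009),
"bush":("brass",(227,283),20,(335,166),25,.018),"cap":("blue",(392,287),15,(198,279),20,.015),"housing":("dark",(306,203),45,(365,268),55,.006),
"ring":("bright",(225,210),22,(411,203),30,.006)}
for k,(kd,a,ra,b,rb,z) in P.items():
  for n,c,r in(("top",a,ra),("scene",b,rb)):
    try: p,hl=blob(mask(I[n],kd),c,r)
    except ValueError:
        g=cv2.cvtColor(I[n],cv2.COLOR_BGR2HSV)[c[1],c[0]-30:c[0]+30];print(k,n,g[:,2].tolist(),g[:,1].tolist());continue
    x=ray(n,p,z)
    q=np.array([ray(n,u,z) for u in hl[:,0]]);(cx,cy),(w,h),ang=cv2.minAreaRect((q[:,:2]*1000).astype(np.float32))
    print(k,n,np.round(p,1),np.round(x[:2],4),"size",round(w,1),round(h,1),round(ang,1))
E
python3 m1.py
```

```text
bearing top [392.3 207.8] [ 0.6466 -0.2178] size 53.9 51.5 0.5
bearing scene [280.4 347.9] [ 0.6502 -0.2191] size 50.0 61.0 43.9
cover top [95, 96, 96, 95, 95, 96, 95, 96, 96, 96, 96, 95, 95, 95, 94, 101, 115, 115, 114, 100, 90, 110, 107, 96, 96, 97, 97, 97, 96, 98, 97, 97, 98, 99, 99, 91, 69, 65, 98, 107, 105, 113, 114, 114, 114, 101, 88, 97, 98, 98, 96, 96, 96, 97, 97, 97, 97, 96, 96, 96] [8, 11, 11, 8, 8, 8, 8, 11, 8, 11, 8, 8, 8, 11, 8, 8, 7, 7, 7, 5, 6, 9, 5, 8, 8, 11, 11, 8, 8, 8, 8, 11, 10, 10, 10, 8, 11, 4, 5, 5, 7, 7, 7, 7, 7, 5, 9, 11, 10, 13, 11, 8, 8, 13, 11, 11, 11, 8, 11, 11]
cover scene [94, 94, 94, 96, 96, 95, 94, 94, 93, 94, 97, 109, 112, 107, 106, 107, 104, 72, 45, 47, 62, 78, 96, 104, 104, 107, 110, 109, 109, 107, 110, 109, 107, 106, 104, 89, 73, 61, 50, 45, 42, 61, 102, 114, 112, 113, 113, 110, 98, 92, 93, 93, 93, 95, 95, 95, 96, 94, 95, 93] [11, 11, 11, 11, 13, 11, 8, 11, 11, 11, 8, 5, 5, 2, 7, 5, 2, 7, 6, 5, 8, 3, 5, 2, 5, 5, 5, 2, 7, 5, 7, 5, 5, 5, 5, 3, 3, 4, 5, 6, 6, 4, 5, 4, 5, 5, 5, 5, 5, 8, 11, 11, 8, 8, 11, 8, 11, 8, 13, 8]
bush top [226.5 282.5] [0.4253 
[... 598 characters left out ...]
 101, 102, 101] [11, 11, 11, 8, 8, 8, 11, 11, 8, 8, 8, 8, 11, 11, 11, 11, 10, 7, 10, 6, 5, 10, 10, 9, 10, 10, 8, 10, 11, 10, 10, 10, 8, 8, 13, 8, 8, 7, 7, 10, 13, 6, 8, 9, 8, 10, 10, 8, 10, 8, 10, 13, 10, 10, 10, 5, 8, 8, 8, 8]
ring scene [95, 97, 98, 99, 98, 97, 96, 95, 95, 96, 95, 96, 90, 65, 80, 106, 102, 90, 99, 110, 111, 103, 97, 95, 95, 94, 94, 93, 94, 94, 93, 94, 95, 96, 96, 94, 85, 61, 49, 78, 106, 111, 109, 111, 113, 109, 96, 94, 94, 94, 93, 92, 92, 94, 94, 93, 94, 94, 93, 94] [11, 8, 10, 10, 8, 11, 8, 11, 11, 13, 11, 8, 11, 4, 6, 5, 5, 3, 3, 5, 5, 7, 11, 11, 11, 11, 11, 8, 11, 11, 8, 8, 5, 11, 11, 11, 12, 8, 10, 3, 5, 2, 5, 5, 2, 5, 5, 11, 8, 8, 11, 11, 11, 11, 11, 8, 11, 8, 11, 8]
```

```bash
sed -i 's/"bright":(d>22)&(s<60)/"bright":(abs(d)>7)\&(s<60)/' meas.py; python3 m1.py | grep -E "cover|ring"
python3 - <<'E'
from meas import *
for n,c,r in(("top",(306,203),45),("scene",(365,268),55)):
    p,h=blob(mask(cv2.imread(f"pics/{n}0.png"),"dark"),c,r)
    a=cv2.approxPolyDP(h,5,True)[:,0];print(n,a.tolist(),[np.round(ray(n,q,.012)[:2],3).tolist() for q in a])
E
```

```text
bearing top [392.3 207.8] [ 0.6466 -0.2178] size 53.9 51.5 0.5
bearing scene [280.4 347.9] [ 0.6502 -0.2191] size 50.0 61.0 43.9
cover top [312.1 280.4] [ 0.4406 -0.0081] size 79.7 85.7 76.0
cover scene [276.5 223.9] [ 0.4441 -0.0081] size 88.4 94.5 7.6
ring top [224.6 210.4] [0.6236 0.2359] size 76.2 73.2 3.7
ring scene [410.2 203.8] [0.6283 0.2345] size 72.3 83.2 33.4
top [[285, 178], [331, 183], [326, 228], [280, 224]] [[0.72, 0.076], [0.71, -0.05], [0.583, -0.04], [0.59, 0.084]]
scene [[359, 233], [408, 266], [367, 308], [318, 271]] [[0.596, 0.083], [0.722, 0.075], [0.718, -0.058], [0.594, -0.05]]
```

send_rows(targets=[{"slide": [0.5,-1,0]},{"slide": [0.5,-1,0]},{"slide": [0.5,-1,0]},{"slide": [0.5,-1,0]},{"slide": [0.5,-1,0]},{"slide": [0.5,-1,0]},{"slide": [0.5,-1,0]},{"slide": [0.5,-1,0]}], claw=1, newtons=25)

```text
invalid input at $.targets[0]: expected keys slide, yaw
```

send_rows(targets=[{"slide": [0.5,-1,0],"yaw": 0},{"slide": [0.5,-1,0],"yaw": 0},{"slide": [0.5,-1,0],"yaw": 0},{"slide": [0.5,-1,0],"yaw": 0},{"slide": [0.5,-1,0],"yaw": 0},{"slide": [0.5,-1,0],"yaw": 0},{"slide": [0.5,-1,0],"yaw": 0},{"slide": [0.5,-1,0],"yaw": 0}], claw=1, newtons=25)

```text
time: 1.1
eef_pos: [0.3285, 0.4075, 0.3024]
tcp_rot: [0.178, 0.984, -0.0, -0.0]
contact_force: [0.6, -0.7, 0.5]
gripper_width: 0.996
grip_force: 0.0
```

send_rows(targets=[{"slide": [0.5,-1,0],"yaw": 0},{"slide": [0.5,-1,0],"yaw": 0},{"slide": [0.5,-1,0],"yaw": 0},{"slide": [0.5,-1,0],"yaw": 0},{"slide": [0.5,-1,0],"yaw": 0},{"slide": [0.5,-1,0],"yaw": 0},{"slide": [0.5,-1,0],"yaw": 0},{"slide": [0.5,-1,0],"yaw": 0}])

```text
time: 2.1
eef_pos: [0.4284, 0.2077, 0.3025]
tcp_rot: [0.178, 0.984, -0.0, -0.0]
contact_force: [-0.1, 0.0, 0.3]
gripper_width: 1.001
grip_force: 0.0
```

send_rows(targets=[{"slide": [0.5,-1,0],"yaw": 0},{"slide": [0.5,-1,0],"yaw": 0},{"slide": [0.5,-1,0],"yaw": 0},{"slide": [0.5,-1,0],"yaw": 0},{"slide": [0.5,-1,0],"yaw": 0},{"slide": [0.5,-1,0],"yaw": 0},{"slide": [0.5,-1,0],"yaw": 0},{"slide": [0.5,-1,0],"yaw": 0}])

```text
time: 3.1
eef_pos: [0.5284, 0.0078, 0.3024]
tcp_rot: [0.178, 0.984, -0.0, -0.0]
contact_force: [-0.5, -0.8, -0.0]
gripper_width: 1.001
grip_force: 0.0
```

send_rows(targets=[{"slide": [0.5,-1,-0.5],"yaw": 0},{"slide": [0.5,-1,-0.5],"yaw": 0},{"slide": [0.5,-1,-0.5],"yaw": 0},{"slide": [0.5,-1,-0.5],"yaw": 0},{"slide": [0.5,-1,-1],"yaw": 0},{"slide": [0.5,-1,-1],"yaw": 0},{"slide": [0.5,-1,-1],"yaw": 0},{"slide": [0.5,-1,-1],"yaw": 0}])

```text
time: 4.1
eef_pos: [0.6284, -0.192, 0.1514]
tcp_rot: [0.178, 0.984, 0.0, -0.0]
contact_force: [0.6, -0.0, 0.3]
gripper_width: 0.998
grip_force: 0.0
```

send_rows(targets=[{"slide": [0.4,-0.53,0],"yaw": 0},{"slide": [0.38,-0.53,0],"yaw": 0},{"slide": [0,0,-1],"yaw": 0},{"slide": [0,0,-1],"yaw": 0},{"slide": [0,0,-0.7],"yaw": 0},{"slide": [0,0,-0.34],"yaw": 0},{"slide": [0,0,0],"yaw": 0}])

```text
time: 4.97
eef_pos: [0.6476, -0.2179, 0.0764]
tcp_rot: [0.178, 0.984, 0.0, -0.0]
contact_force: [-0.1, 0.1, -0.8]
gripper_width: 0.999
grip_force: 0.0
```

send_rows(targets=[{"slide": [0,0,0],"yaw": 0},{"slide": [0,0,0],"yaw": 0},{"slide": [0,0,0],"yaw": 0},{"slide": [0,0,0],"yaw": 0},{"slide": [0,0,0],"yaw": 0},{"slide": [0,0,0],"yaw": 0}], claw=-0.5)

```text
time: 5.72
eef_pos: [0.6479, -0.2179, 0.077]
tcp_rot: [0.178, 0.984, 0.0, 0.0]
contact_force: [-0.5, -0.0, 3.9]
gripper_width: 0.571
grip_force: 25.0
```

send_rows(targets=[{"slide": [0,0,0.4],"yaw": 0},{"slide": [0,0,1],"yaw": 0},{"slide": [0,0,1],"yaw": 0},{"slide": [0,0,0],"yaw": 0}])

```text
time: 6.22
eef_pos: [0.6495, -0.2187, 0.1403]
tcp_rot: [0.178, 0.984, -0.0, 0.003]
contact_force: [0.1, 0.3, -0.9]
gripper_width: 0.568
grip_force: 25.0
```

```bash
python3 - <<'E'
from h import *
T=snap("top","t1.png");S=snap("scene","s1.png");s=observe();print(s["eef_pos"],s["contact_force"],s["gripper_width"],s["grip_force"])
def c(im,p,r):
    x,y=map(int,p);return cv2.convertScaleAbs(cv2.resize(im[max(y-r,0):y+r,x-r:x+r],(400,400),interpolation=cv2.INTER_CUBIC),alpha=1.8)
X=s["eef_pos"]-np.array([0,0,.065]);print(proj("top",X),proj("scene",X))
cv2.imwrite("pics/m1.png",np.hstack([c(T,proj("top",X),45),c(S,proj("scene",X),60)]))
E
```

```text
[ 0.64775983 -0.21781993  0.13715183] [-0.54737088 -0.40206325 -1.88219986] 0.5767730701704209 24.99959088396281
[395.51065498 200.89949035] [278.12988931 327.75751354]
```

View pics/m1.png

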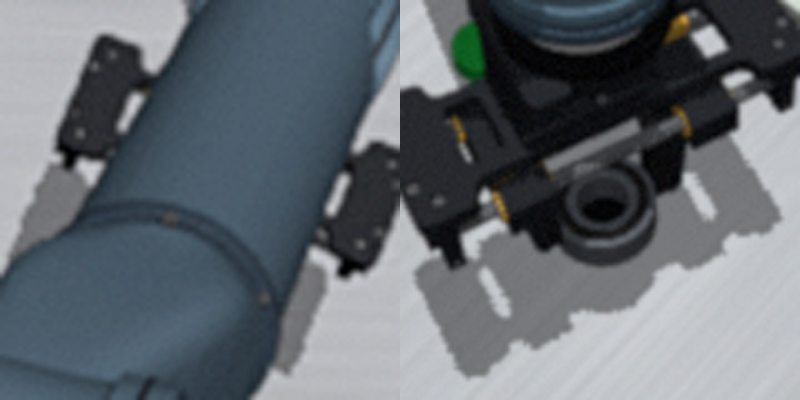

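The bearing is held level, at about (280,328) in the scene view; the arm hides it from the top camera. I'll measure the housing face more precisely in the two original pictures.

```bash
python3 - <<'E'
from h import *
def c(im,x,y,r):
    return cv2.convertScaleAbs(cv2.resize(im[y-r:y+r,x-r:x+r],(400,400),interpolation=cv2.INTER_LANCZOS4),alpha=2)
out=[c(cv2.imread("pics/top0.png"),306,202,25),c(cv2.imread("pics/scene0.png"),364,262,32)]
cv2.imwrite("pics/h0.png",np.hstack(out))
E
```

```text
(no output)
```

View pics/h0.png

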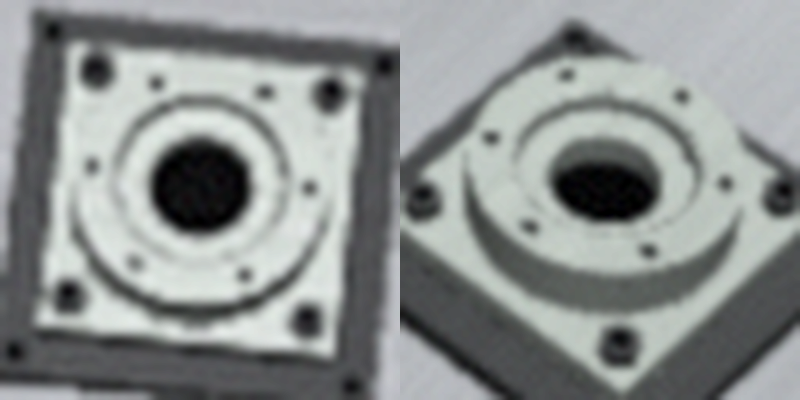

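```bash
python3 - <<'E'
from h import *
print(ray("top",(305.65,198.8),.046),ray("scene",(364.8,255.4),.046),ray("scene",(280.7,327.9),.0813))
print(proj("top",(.654,.0155,.046)),proj("scene",(.654,.0155,.046)))
S=cv2.imread("pics/s1.png")[295:360,248:313]
cv2.imwrite("pics/b1.png",cv2.convertScaleAbs(cv2.resize(S,(585,585),interpolation=cv2.INTER_LANCZOS4),alpha=2.5))
E
```

```text
[0.65254649 0.01686658 0.046     ] [0.65518854 0.01672584 0.046     ] [ 0.6551473  -0.21908723  0.0813    ]
[306.186121  198.2930838] [363.92532851 255.46629198]
```

View pics/b1.png

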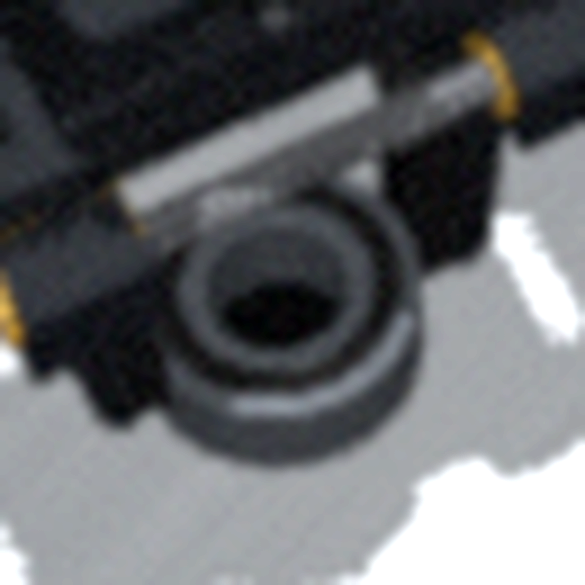

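```bash
python3 - <<'E'
from h import *
print(proj("scene",(.6475,-.2175,.0806)),ray("scene",(278.4,326.2),.0806))
S=cv2.imread("pics/s1.png")
v=cv2.GaussianBlur(cv2.resize(cv2.cvtColor(S,cv2.COLOR_BGR2GRAY)[295:360,248:313],None,fx=9,fy=9,interpolation=cv2.INTER_CUBIC),(0,0),3)
m=((v<16)*255).astype(np.uint8)
for k in cv2.findContours(m,cv2.RETR_LIST,cv2.CHAIN_APPROX_NONE)[0]:
    if cv2.contourArea(k)>1500: print(cv2.boundingRect(k),cv2.contourArea(k))
p=lambda a:[(a[0]+.5)/9-.5+248,(a[1]+.5)/9-.5+295]
for P in [(.6475,-.2175,.0806),(.6475,-.2175,.060)]:
    for r in (.026,.0):
        pts=np.array([proj("scene",np.array(P)+[r*np.cos(a),r*np.sin(a),0]) for a in np.linspace(0,6.3,40)]);print(P,r,((pts.min(0)-[248,295]+.5)*9).round(),((pts.max(0)-[248,295]+.5)*9).round())
E
```

```text
[277.89938151 324.79443475] [ 0.6498874 -0.2188854  0.0806   ]
(219, 279, 122, 69) 6133.0
(28, 252, 270, 169) 16257.0
(300, 185, 100, 186) 3807.5
(385, 68, 200, 199) 14717.5
(0, 0, 555, 247) 53527.0
(0.6475, -0.2175, 0.0806) 0.026 [128. 149.] [418. 401.]
(0.6475, -0.2175, 0.0806) 0.0 [274. 273.] [274. 273.]
(0.6475, -0.2175, 0.06) 0.026 [136. 210.] [421. 460.]
(0.6475, -0.2175, 0.06) 0.0 [279. 332.] [279. 332.]
```

send_rows(targets=[{"slide": [0.24,0.4,0.4],"yaw": 0},{"slide": [0,1,0],"yaw": 0},{"slide": [0,1,0],"yaw": 0},{"slide": [0,1,0],"yaw": 0},{"slide": [0,1,0],"yaw": 0},{"slide": [0,1,0],"yaw": 0},{"slide": [0,1,0],"yaw": 0},{"slide": [0,1,0],"yaw": 0}])

```text
time: 7.32
eef_pos: [0.6538, -0.0309, 0.1465]
tcp_rot: [0.178, 0.984, 0.0, -0.0]
contact_force: [-0.1, 0.5, -1.5]
gripper_width: 0.572
grip_force: 25.0
```

send_rows(targets=[{"slide": [0,1,0],"yaw": 0},{"slide": [0,0.6,0],"yaw": 0},{"slide": [0,0.4,0],"yaw": 0},{"slide": [0,0,-0.4],"yaw": 0},{"slide": [0,0,-0.2],"yaw": 0},{"slide": [0,0,0],"yaw": 0}])

```text
time: 8.07
eef_pos: [0.6532, 0.0159, 0.1309]
tcp_rot: [0.179, 0.984, -0.0, -0.001]
contact_force: [0.6, 0.2, -1.7]
gripper_width: 0.571
grip_force: 25.0
```

```bash
python3 - <<'E'
from h import *
S=snap("scene","s2.png");s=observe();print(s["eef_pos"],s["contact_force"],s["gripper_width"],s["time"])
x,y=364,250
cv2.imwrite("pics/b2.png",cv2.convertScaleAbs(cv2.resize(S[y-36:y+36,x-36:x+36],(576,576),interpolation=cv2.INTER_LANCZOS4),alpha=2.5))
E
```

```text
[0.65354396 0.01605463 0.13133114] [ 0.29467405  0.13643642 -0.70908996] 0.5733766279525989 8.125
```

View pics/b2.png

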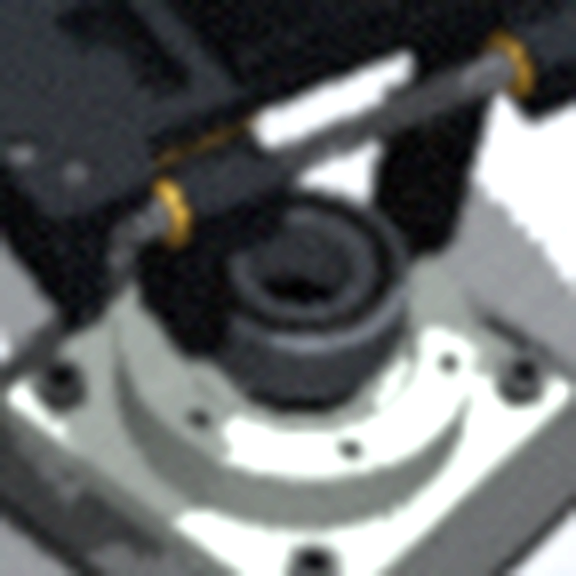

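send_rows(targets=[{"slide": [0,0.04,-0.1],"yaw": 0},{"slide": [0,0,-0.15],"yaw": 0},{"slide": [0,0,-0.1],"yaw": 0},{"slide": [0,0,-0.1],"yaw": 0}])

```text
time: 8.62
eef_pos: [0.6537, 0.0181, 0.1203]
tcp_rot: [0.178, 0.984, -0.0, -0.0]
contact_force: [-0.0, -0.2, -0.7]
gripper_width: 0.573
grip_force: 25.0
```

send_rows(targets=[{"slide": [0,0,-0.08],"yaw": 0},{"slide": [0,0,-0.08],"yaw": 0},{"slide": [0,0,-0.06],"yaw": 0},{"slide": [0,0,0],"yaw": 0}])

```text
time: 9.12
eef_pos: [0.6537, 0.0181, 0.1148]
tcp_rot: [0.178, 0.984, -0.0, -0.0]
contact_force: [0.0, -0.4, -2.0]
gripper_width: 0.574
grip_force: 25.0
```

send_rows(targets=[{"slide": [0,0,-0.04],"yaw": 0},{"slide": [0,0,-0.03],"yaw": 0},{"slide": [0,0,0],"yaw": 0}])

```text
time: 9.5
eef_pos: [0.6539, 0.0181, 0.1139]
tcp_rot: [0.178, 0.984, 0.0, 0.0]
contact_force: [-2.1, 0.7, 4.8]
gripper_width: 0.57
grip_force: 25.0
```

Contact at the expected height. I release, retreat and check.

send_rows(targets=[{"slide": [0,0,-0.02],"yaw": 0},{"slide": [0,0,0],"yaw": 0},{"slide": [0,0,0],"yaw": 0},{"slide": [0,0,0],"yaw": 0}], claw=0.9)

```text
time: 10.0
eef_pos: [0.6537, 0.0181, 0.1126]
tcp_rot: [0.178, 0.984, -0.0, -0.0]
contact_force: [0.0, 0.2, -0.4]
gripper_width: 0.945
grip_force: 0.0
```

send_rows(targets=[{"slide": [0,0,0.5],"yaw": 0},{"slide": [0,0,1],"yaw": 0},{"slide": [0,0,1],"yaw": 0},{"slide": [-1,0,0.5],"yaw": 0},{"slide": [-1,0,0],"yaw": 0},{"slide": [-1,0,0],"yaw": 0},{"slide": [-1,-0.4,0],"yaw": 0},{"slide": [-1,-0.4,0],"yaw": 0}])

```text
time: 11.0
eef_pos: [0.5283, -0.0021, 0.1887]
tcp_rot: [0.178, 0.984, 0.0, 0.001]
contact_force: [-0.7, -0.4, -0.3]
gripper_width: 0.948
grip_force: 0.0
```

```bash
python3 - <<'E'
from h import *
T=snap("top","t3.png");S=snap("scene","s3.png");s=observe();print(s["eef_pos"],s["contact_force"],s["gripper_width"],s["time"])
f=lambda I,x,y,r:cv2.convertScaleAbs(cv2.resize(I[y-r:y+r,x-r:x+r],(390,390),interpolation=cv2.INTER_LANCZOS4),alpha=2)
cv2.imwrite("pics/b3.png",np.hstack([f(T,306,202,25),f(S,364,256,32)]))
E
```

```text
[ 0.5266668  -0.003237    0.18836435] [-0.5234908  -0.28418819  0.13515009] 0.9498918859925153 11.1
```

View pics/b3.png

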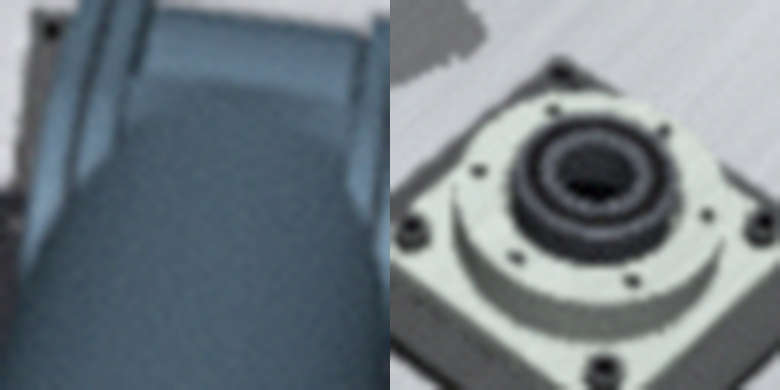

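Bearing seated level. Next I measure the cover by its six flange holes (z = 0.018), and the bearing as it now stands.

```bash
python3 - <<'E'
from meas import *
T=cv2.imread("pics/top0.png");S=cv2.imread("pics/scene0.png");S3=cv2.imread("pics/s3.png")
p,h=blob(mask(S3,"dark")&0|((cv2.cvtColor(S3,cv2.COLOR_BGR2GRAY)<70)*255).astype(np.uint8),(364,254),17);print("bearing",p,ray("scene",p,.0518),cv2.boundingRect(h))
f=lambda I,x,y,r:cv2.convertScaleAbs(cv2.resize(I[y-r:y+r,x-r:x+r],(400,400),interpolation=cv2.INTER_LANCZOS4),alpha=2)
cv2.imwrite("pics/c0.png",np.hstack([f(T,312,280,20),f(S,277,223,25)]))
E
```

```text
bearing [365.07690109 254.49514008] [0.65669505 0.01467269 0.0518    ] (351, 241, 29, 27)
```

View pics/c0.png

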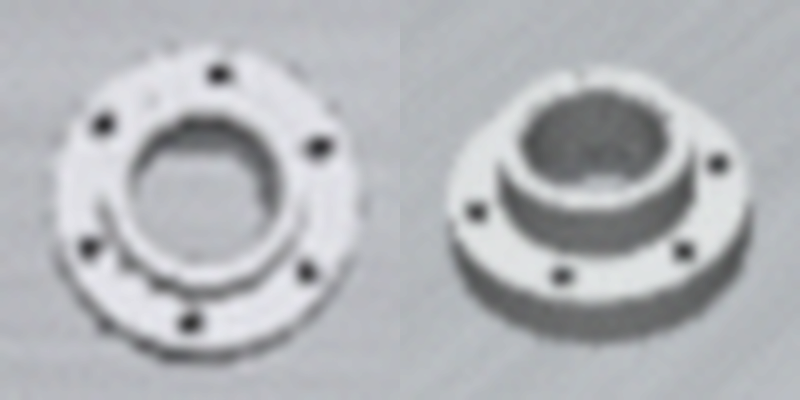

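```bash
python3 - <<'E'
from h import *
print(ray("top",(312.0,279.3),.018),ray("scene",(276.25,220.9),.018))
E
```

```text
[ 0.44209345 -0.00778287  0.018     ] [ 0.443753   -0.00791074  0.018     ]
```

send_rows(targets=[{"slide": [-0.9,-0.12,0],"yaw": 0},{"slide": [-0.9,-0.12,-0.3],"yaw": 0},{"slide": [-0.9,0,-0.5],"yaw": 0},{"slide": [-0.72,0,-0.8],"yaw": 0},{"slide": [0,0,-1],"yaw": 0},{"slide": [0,0,-0.8],"yaw": 0},{"slide": [0,0,-0.7],"yaw": 0},{"slide": [0,0,0],"yaw": 0}])

```text
time: 12.1
eef_pos: [0.4439, -0.0076, 0.0848]
tcp_rot: [0.178, 0.984, 0.0, -0.0]
contact_force: [0.2, -0.2, -0.1]
gripper_width: 0.949
grip_force: 0.0
```

send_rows(targets=[{"slide": [0,0,0],"yaw": 0},{"slide": [0,0,0],"yaw": 0},{"slide": [0,0,0],"yaw": 0},{"slide": [0,0,0],"yaw": 0},{"slide": [0,0,0],"yaw": 0},{"slide": [0,0,0],"yaw": 0}], claw=-0.5)

```text
time: 12.85
eef_pos: [0.4436, -0.0078, 0.0856]
tcp_rot: [0.178, 0.984, 0.0, 0.0]
contact_force: [-0.3, 1.1, 7.2]
gripper_width: 0.582
grip_force: 25.0
```

send_rows(targets=[{"slide": [0,0,0.4],"yaw": 0},{"slide": [0,0,1],"yaw": 0},{"slide": [0,0,1],"yaw": 0},{"slide": [0,0,1],"yaw": 0},{"slide": [0,0,0],"yaw": 0}])

```text
time: 13.48
eef_pos: [0.444, -0.0078, 0.1716]
tcp_rot: [0.178, 0.984, 0.001, 0.002]
contact_force: [0.9, 0.1, -2.3]
gripper_width: 0.583
grip_force: 25.0
```

```bash
python3 - <<'E'
from h import *
S=snap("scene","s4.png");s=observe();print(s["eef_pos"],s["contact_force"],s["gripper_width"],s["time"])
X=(.443,-.0079,.112);print(proj("scene",X))
x,y=map(int,proj("scene",X))
cv2.imwrite("pics/c4.png",cv2.convertScaleAbs(cv2.resize(S[y-32:y+32,x-32:x+32],(512,512),interpolation=cv2.INTER_LANCZOS4),alpha=2));print(x,y)
E
```

```text
[ 0.44336813 -0.00777142  0.1705455 ] [ 0.31912165  0.83548141 -1.88673676] 0.5841951859806256 13.525
[273.59241609 187.98614467]
273 187
```

View pics/c4.png

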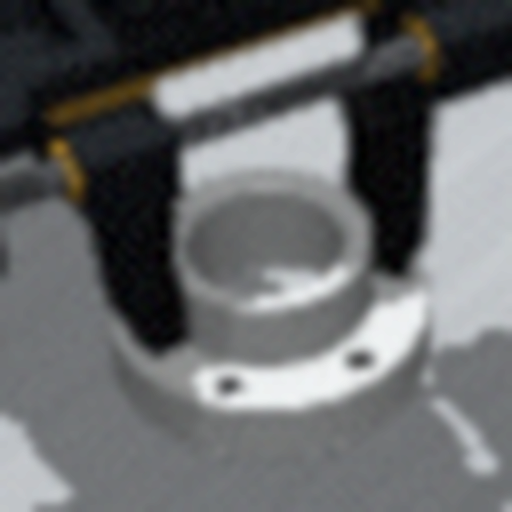

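send_rows(targets=[{"slide": [1,0.2,0],"yaw": 0},{"slide": [1,0.2,0],"yaw": 0},{"slide": [1,0.2,0],"yaw": 0},{"slide": [1,0.2,0],"yaw": 0},{"slide": [1,0.18,0],"yaw": 0},{"slide": [1,0,0],"yaw": 0},{"slide": [1,0,0],"yaw": 0},{"slide": [1,0,0],"yaw": 0}])

```text
time: 14.52
eef_pos: [0.643, 0.0166, 0.168]
tcp_rot: [0.178, 0.984, -0.0, -0.002]
contact_force: [0.2, -0.6, -2.1]
gripper_width: 0.582
grip_force: 25.0
```

send_rows(targets=[{"slide": [0.43,0,0],"yaw": 0},{"slide": [0,0,-0.4],"yaw": 0},{"slide": [0,0,-0.35],"yaw": 0},{"slide": [0,0,0],"yaw": 0}])

```text
time: 15.02
eef_pos: [0.6524, 0.0166, 0.15]
tcp_rot: [0.178, 0.984, -0.0, -0.002]
contact_force: [-0.3, 0.4, -1.6]
gripper_width: 0.585
grip_force: 25.0
```

```bash
python3 - <<'E'
from h import *
S=snap("scene","s5.png");s=observe();print(s["eef_pos"],s["contact_force"],s["gripper_width"],s["time"])
x,y=364,245
cv2.imwrite("pics/c5.png",cv2.convertScaleAbs(cv2.resize(S[y-36:y+36,x-36:x+36],(576,576),interpolation=cv2.INTER_LANCZOS4),alpha=2))
for c,r,z in [((.654,.0167),.043,.046),((.654,.0167),.040,.0663)]:
    q=np.array([proj("scene",(c[0]+r*np.cos(a),c[1]+r*np.sin(a),z)) for a in np.linspace(0,6.28,60)])
    q=(q-[x-36,y-36]+.5)*8;print(q.min(0),q.max(0))
E
```

```text
[0.65305004 0.01661678 0.15080124] [ 0.57112161  0.23075917 -2.55586095] 0.5816874634410392 15.075
[115.75806043 239.13245404] [473.36390243 515.35989634]
[132.90863736 193.11952339] [471.11411237 451.04203493]
```

View pics/c5.png

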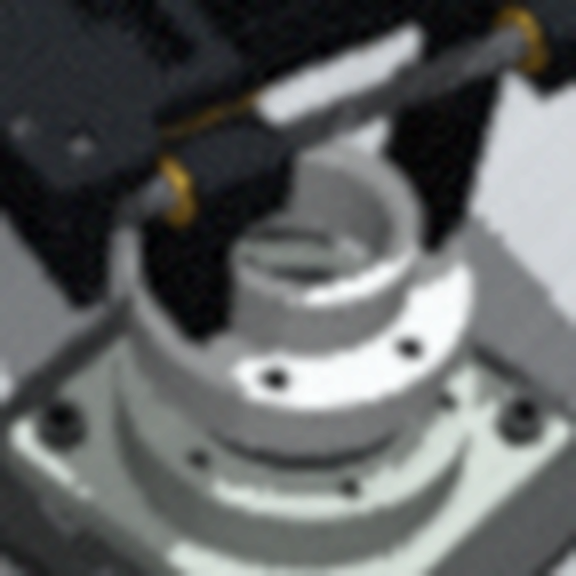

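send_rows(targets=[{"slide": [0,0,-0.15],"yaw": 0},{"slide": [0,0,-0.15],"yaw": 0},{"slide": [0,0,-0.1],"yaw": 0},{"slide": [0,0,-0.08],"yaw": 0},{"slide": [0,0,0],"yaw": 0}])

```text
time: 15.7
eef_pos: [0.6539, 0.0166, 0.1393]
tcp_rot: [0.178, 0.984, -0.0, -0.0]
contact_force: [-0.4, -0.0, -2.3]
gripper_width: 0.582
grip_force: 25.0
```

send_rows(targets=[{"slide": [0,0,-0.08],"yaw": 0},{"slide": [0,0,-0.08],"yaw": 0},{"slide": [0,0,-0.06],"yaw": 0},{"slide": [0,0,0],"yaw": 0}])

```text
time: 16.2
eef_pos: [0.6539, 0.0166, 0.1338]
tcp_rot: [0.178, 0.984, -0.0, -0.0]
contact_force: [-0.3, 0.5, -2.2]
gripper_width: 0.587
grip_force: 25.0
```

send_rows(targets=[{"slide": [0,0,-0.05],"yaw": 0},{"slide": [0,0,-0.04],"yaw": 0},{"slide": [0,0,0],"yaw": 0}])

```text
time: 16.58
eef_pos: [0.654, 0.0166, 0.1318]
tcp_rot: [0.178, 0.984, 0.0, 0.0]
contact_force: [0.0, 0.2, -1.5]
gripper_width: 0.588
grip_force: 25.0
```

send_rows(targets=[{"slide": [0,0,-0.03],"yaw": 0},{"slide": [0,0,0],"yaw": 0}])

```text
time: 16.82
eef_pos: [0.654, 0.0166, 0.1317]
tcp_rot: [0.178, 0.984, 0.0, -0.0]
contact_force: [-3.3, -1.0, 5.3]
gripper_width: 0.583
grip_force: 25.0
```

send_rows(targets=[{"slide": [0,0,0],"yaw": 0},{"slide": [0,0,0],"yaw": 0},{"slide": [0,0,0],"yaw": 0},{"slide": [0,0,0],"yaw": 0}], claw=0.8)

```text
time: 17.32
eef_pos: [0.654, 0.0166, 0.1309]
tcp_rot: [0.178, 0.984, -0.0, 0.0]
contact_force: [0.0, -1.1, 0.3]
gripper_width: 0.901
grip_force: 0.0
```

send_rows(targets=[{"slide": [0,0,0.5],"yaw": 0},{"slide": [0,0,1],"yaw": 0},{"slide": [0,0,1],"yaw": 0},{"slide": [-1,0.95,0],"yaw": 0},{"slide": [-1,1,0],"yaw": 0},{"slide": [-1,1,0],"yaw": 0},{"slide": [-1,1,0],"yaw": 0},{"slide": [-1,1,0],"yaw": 0}])

```text
time: 18.32
eef_pos: [0.5285, 0.1412, 0.1944]
tcp_rot: [0.179, 0.984, 0.0, 0.001]
contact_force: [0.3, 0.6, -0.5]
gripper_width: 0.901
grip_force: 0.0
```

send_rows(targets=[{"slide": [-1,1,0],"yaw": 0},{"slide": [-1,1,-0.3],"yaw": 0},{"slide": [-1,1,-0.3],"yaw": 0},{"slide": [-1,0,0],"yaw": 0},{"slide": [-0.11,0,0],"yaw": 0}])

```text
time: 18.95
eef_pos: [0.4252, 0.2157, 0.179]
tcp_rot: [0.178, 0.984, 0.0, -0.0]
contact_force: [-0.5, 0.1, -0.3]
gripper_width: 0.899
grip_force: 0.0
```

```bash
python3 - <<'E'
from meas import *
T=snap("top","t6.png");S=snap("scene","s6.png");s=observe();print(s["eef_pos"],s["contact_force"],s["gripper_width"],s["time"])
f=lambda I,x,y,r:cv2.convertScaleAbs(cv2.resize(I[y-r:y+r,x-r:x+r],(390,390),interpolation=cv2.INTER_LANCZOS4),alpha=2)
cv2.imwrite("pics/b6.png",np.hstack([f(T,306,200,30),f(S,364,250,36)]))
q=lambda n,c,z,r:((np.array(proj(n,c))))
for n in("top","scene"): print(n,proj(n,(.654,.0167,.064)),proj(n,(.654,.0167,.084)))
E
```

```text
[0.42711768 0.21534312 0.17919629] [0.91175925 0.54150974 0.03261999] 0.8974748960979635 19.05
top [305.67278906 196.29021159] [305.60284072 194.02811428]
scene [365.11631992 249.05336935] [366.06241376 242.12271002]
```

View pics/b6.png

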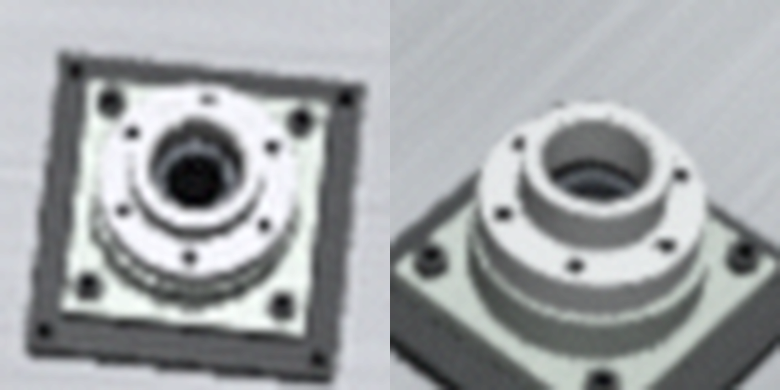

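Cover is flat and centred on the housing. Now the bush.

send_rows(targets=[{"slide": [0,0,-1],"yaw": 0},{"slide": [0,0,-1],"yaw": 0},{"slide": [0,0,-1],"yaw": 0},{"slide": [0,0,-0.6],"yaw": 0},{"slide": [0,0,-0.35],"yaw": 0},{"slide": [0,0,0],"yaw": 0}])

```text
time: 19.8
eef_pos: [0.4266, 0.2152, 0.0796]
tcp_rot: [0.179, 0.984, -0.0, -0.0]
contact_force: [-0.2, 0.8, -0.1]
gripper_width: 0.899
grip_force: 0.0
```

send_rows(targets=[{"slide": [0,0,0],"yaw": 0},{"slide": [0,0,0],"yaw": 0},{"slide": [0,0,0],"yaw": 0},{"slide": [0,0,0],"yaw": 0},{"slide": [0,0,0],"yaw": 0},{"slide": [0,0,0],"yaw": 0}], claw=-0.6)

```text
time: 20.55
eef_pos: [0.4264, 0.2155, 0.0799]
tcp_rot: [0.178, 0.984, 0.0, 0.0]
contact_force: [-1.1, 0.2, 5.2]
gripper_width: 0.511
grip_force: 25.0
```

send_rows(targets=[{"slide": [0,0,0.4],"yaw": 0},{"slide": [0,0,1],"yaw": 0},{"slide": [0,0,1],"yaw": 0},{"slide": [0,0,1],"yaw": 0},{"slide": [0,0,0.6],"yaw": 0},{"slide": [0,0,0],"yaw": 0}])

```text
time: 21.3
eef_pos: [0.4265, 0.2156, 0.1804]
tcp_rot: [0.178, 0.984, 0.001, 0.001]
contact_force: [-0.0, -0.6, -1.9]
gripper_width: 0.513
grip_force: 25.0
```

```bash
python3 - <<'E'
from meas import *
S=snap("scene","s7.png");s=observe();print(s["eef_pos"],s["contact_force"],s["gripper_width"],s["time"])
X=(.426,.2153,.118);x,y=map(int,proj("scene",X))
cv2.imwrite("pics/c7.png",cv2.convertScaleAbs(cv2.resize(S[y-32:y+32,x-32:x+32],(512,512),interpolation=cv2.INTER_LANCZOS4),alpha=2));print(x,y)
f=lambda z,r:((np.array([proj("scene",(.426+r*np.cos(a),.2153+r*np.sin(a),z)) for a in np.linspace(0,6.28,60)])-[x-32,y-32]+.5)*8)
for z,r in((.128,.023),(.114,.023),(.100,.017)):print(z,f(z,r).min(0),f(z,r).max(0))
E
```

```text
[0.42608932 0.21537441 0.17968792] [ 0.1684257  -0.3835488  -2.74834174] 0.5159693584007735 21.35
336 131
0.128 [182.5696632  185.18876546] [348.13797542 282.94357701]
0.114 [181.1824924  226.76374802] [345.13934341 324.78865691]
0.1 [201.00323366 280.03970643] [321.00889254 352.66450813]
```

View pics/c7.png

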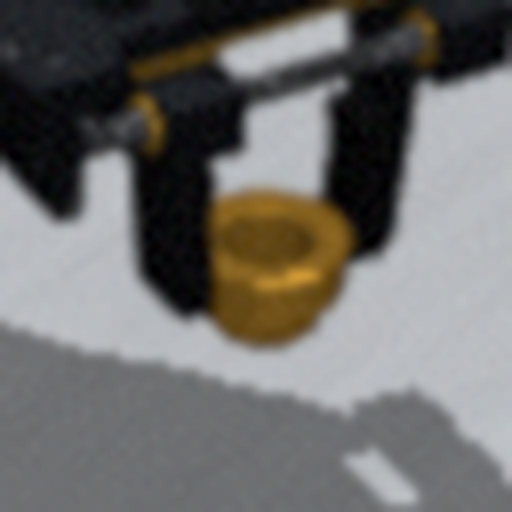

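send_rows(targets=[{"slide": [1,-0.95,0.2],"yaw": 0},{"slide": [1,-1,0],"yaw": 0},{"slide": [1,-1,0],"yaw": 0},{"slide": [1,-1,0],"yaw": 0},{"slide": [1,-1,0],"yaw": 0},{"slide": [1,-1,0],"yaw": 0},{"slide": [1,-1,0],"yaw": 0},{"slide": [1,-1,0],"yaw": 0}])

```text
time: 22.35
eef_pos: [0.6261, 0.0158, 0.1829]
tcp_rot: [0.178, 0.984, -0.0, -0.001]
contact_force: [0.7, -0.3, -2.5]
gripper_width: 0.511
grip_force: 25.0
```

send_rows(targets=[{"slide": [0.8,0,0],"yaw": 0},{"slide": [0.32,0,0],"yaw": 0},{"slide": [0,0,-0.3],"yaw": 0},{"slide": [0,0,-0.2],"yaw": 0},{"slide": [0,0,0],"yaw": 0}])

```text
time: 22.98
eef_pos: [0.6531, 0.0169, 0.1713]
tcp_rot: [0.178, 0.984, -0.0, -0.001]
contact_force: [0.3, -0.5, -2.5]
gripper_width: 0.511
grip_force: 25.0
```

```bash
python3 - <<'E'
from meas import *
S=snap("scene","s8.png");s=observe();print(s["eef_pos"],s["contact_force"],s["gripper_width"],s["time"])
x,y=366,236
cv2.imwrite("pics/c8.png",cv2.convertScaleAbs(cv2.resize(S[y-32:y+32,x-32:x+32],(576,576),interpolation=cv2.INTER_LANCZOS4),alpha=2))
f=lambda z,r:((np.array([proj("scene",(.654+r*np.cos(a),.0167+r*np.sin(a),z)) for a in np.linspace(0,6.28,60)])-[x-32,y-32]+.5)*9)
for z,r in((.121,.023),(.107,.023),(.093,.017),(.084,.026),(.084,.019)):print(z,r,f(z,r).min(0).round(),f(z,r).max(0).round())
E
```

```text
[0.65358479 0.01684276 0.17186248] [-0.00865094 -0.93820333 -2.5264171 ] 0.5172106125013461 23.025
0.121 0.023 [195. 144.] [424. 312.]
0.107 0.023 [190. 191.] [417. 359.]
0.093 0.017 [214. 258.] [380. 382.]
0.084 0.026 [168. 255.] [419. 444.]
0.084 0.019 [202. 280.] [385. 418.]
```

View pics/c8.png

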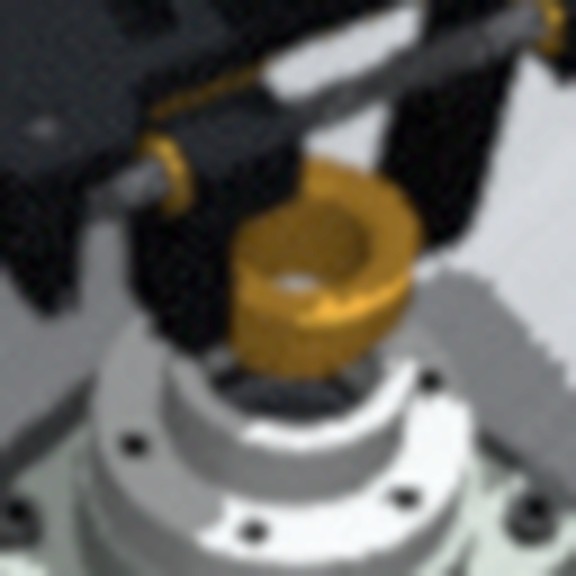

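send_rows(targets=[{"slide": [0,0,-0.15],"yaw": 0},{"slide": [0,0,-0.15],"yaw": 0},{"slide": [0,0,-0.12],"yaw": 0},{"slide": [0,0,-0.1],"yaw": 0},{"slide": [0,0,0],"yaw": 0}])

```text
time: 23.65
eef_pos: [0.6541, 0.0166, 0.1589]
tcp_rot: [0.178, 0.984, -0.0, -0.0]
contact_force: [0.3, 0.1, -2.3]
gripper_width: 0.512
grip_force: 25.0
```

send_rows(targets=[{"slide": [0,0,-0.1],"yaw": 0},{"slide": [0,0,-0.1],"yaw": 0},{"slide": [0,0,-0.08],"yaw": 0},{"slide": [0,0,-0.05],"yaw": 0},{"slide": [0,0,0],"yaw": 0}])

```text
time: 24.28
eef_pos: [0.6542, 0.0166, 0.1508]
tcp_rot: [0.178, 0.984, -0.0, -0.0]
contact_force: [-1.1, 0.1, -1.8]
gripper_width: 0.517
grip_force: 25.0
```

send_rows(targets=[{"slide": [0,0,-0.04],"yaw": 0},{"slide": [0,0,0],"yaw": 0}])

```text
time: 24.52
eef_pos: [0.6544, 0.0166, 0.1501]
tcp_rot: [0.178, 0.984, 0.0, 0.0]
contact_force: [0.3, 0.6, -1.3]
gripper_width: 0.517
grip_force: 25.0
```

send_rows(targets=[{"slide": [0,0,-0.03],"yaw": 0},{"slide": [0,0,0],"yaw": 0}])

```text
time: 24.78
eef_pos: [0.6544, 0.0166, 0.15]
tcp_rot: [0.178, 0.984, 0.0, 0.0]
contact_force: [-2.8, 0.9, 5.5]
gripper_width: 0.516
grip_force: 25.0
```

send_rows(targets=[{"slide": [0,0,0],"yaw": 0},{"slide": [0,0,0],"yaw": 0},{"slide": [0,0,0],"yaw": 0},{"slide": [0,0,0],"yaw": 0}], claw=0.5)

```text
time: 25.28
eef_pos: [0.6543, 0.0166, 0.1492]
tcp_rot: [0.178, 0.984, -0.0, 0.0]
contact_force: [-0.3, 0.2, 0.1]
gripper_width: 0.75
grip_force: 0.0
```

send_rows(targets=[{"slide": [0,0,0.5],"yaw": 0},{"slide": [0,0,1],"yaw": 0},{"slide": [-0.9,-0.32,0.5],"yaw": 0},{"slide": [-1,-1,0],"yaw": 0},{"slide": [-1,-1,0],"yaw": 0},{"slide": [-1,-1,0],"yaw": 0},{"slide": [-1,-1,0],"yaw": 0},{"slide": [-1,-1,0],"yaw": 0}])

```text
time: 26.28
eef_pos: [0.5063, -0.1173, 0.2002]
tcp_rot: [0.178, 0.984, 0.0, 0.001]
contact_force: [-0.3, -0.7, -0.3]
gripper_width: 0.749
grip_force: 0.0
```

send_rows(targets=[{"slide": [-1,-1,0],"yaw": 0},{"slide": [-1,-1,0],"yaw": 0},{"slide": [-1,-1,0],"yaw": 0},{"slide": [0,-1,-0.4],"yaw": 0},{"slide": [0,0,-0.5],"yaw": 0},{"slide": [0,0,0],"yaw": 0}], claw=0.3)

```text
time: 27.02
eef_pos: [0.4316, -0.2153, 0.1761]
tcp_rot: [0.178, 0.984, 0.0, -0.001]
contact_force: [-0.2, -0.2, 0.8]
gripper_width: 0.649
grip_force: 0.0
```

```bash
python3 - <<'E'
from meas import *
T=snap("top","t9.png");S=snap("scene","s9.png");s=observe();print(s["eef_pos"],s["contact_force"],s["gripper_width"],s["time"])
f=lambda I,x,y,r:cv2.convertScaleAbs(cv2.resize(I[y-r:y+r,x-r:x+r],(390,390),interpolation=cv2.INTER_LANCZOS4),alpha=2)
cv2.imwrite("pics/b9.png",np.hstack([f(T,306,196,25),f(S,365,242,32)]))
for n in("top","scene"): print(n,proj(n,(.654,.0167,.098)))
E
```

```text
[ 0.43209264 -0.21521173  0.17670612] [-0.17692675  0.56390386 -0.43826148] 0.6538961398567684 27.125
top [305.5527808  192.40919926]
scene [366.74371461 237.13180538]
```

View pics/b9.png

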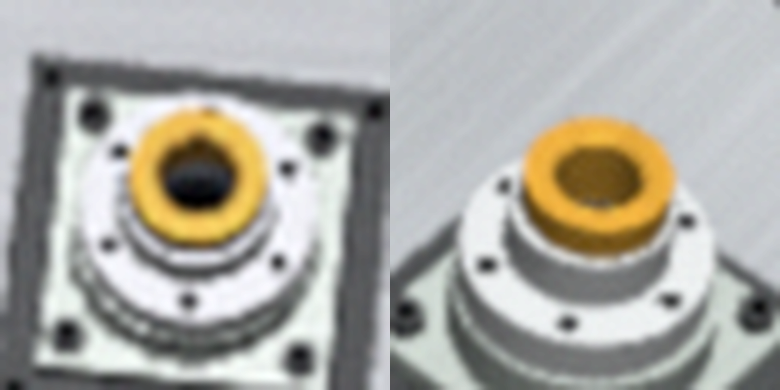

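```bash
python3 - <<'E'
from meas import *
for n,c,r in(("top",(306,193),14),("scene",(366,239),20)):
    p,h=blob(mask(cv2.imread(f"pics/{n}9.png".replace("top","t").replace("scene","s")),"brass"),c,r);print(n,p,ray(n,p,.091),cv2.boundingRect(h))
E
```

```text
top [305.9331761  193.56289308] [0.65311864 0.01574917 0.091     ] (298, 185, 17, 18)
scene [366.60764755 240.13216958] [0.65500092 0.01596195 0.091     ] (355, 230, 24, 22)
```

send_rows(targets=[{"slide": [0,0,-1],"yaw": 0},{"slide": [0,0,-1],"yaw": 0},{"slide": [0,0,-1],"yaw": 0},{"slide": [0,0,-0.65],"yaw": 0},{"slide": [0,0,-0.4],"yaw": 0},{"slide": [0,0,0],"yaw": 0}])

```text
time: 27.88
eef_pos: [0.4317, -0.2162, 0.0753]
tcp_rot: [0.178, 0.984, 0.0, -0.0]
contact_force: [-0.1, 0.9, 0.2]
gripper_width: 0.646
grip_force: 0.0
```

send_rows(targets=[{"slide": [0,0,0],"yaw": 0},{"slide": [0,0,0],"yaw": 0},{"slide": [0,0,0],"yaw": 0},{"slide": [0,0,0],"yaw": 0},{"slide": [0,0,0],"yaw": 0}], claw=-0.7, newtons=20)

```text
time: 28.5
eef_pos: [0.4321, -0.2165, 0.0759]
tcp_rot: [0.178, 0.984, -0.0, 0.0]
contact_force: [-0.3, 0.4, 6.5]
gripper_width: 0.397
grip_force: 20.0
```

send_rows(targets=[{"slide": [0,0,0.4],"yaw": 0},{"slide": [0,0,1],"yaw": 0},{"slide": [0,0,1],"yaw": 0},{"slide": [0,0,1],"yaw": 0},{"slide": [0,0,1],"yaw": 0},{"slide": [0,0,0.6],"yaw": 0}])

```text
time: 29.25
eef_pos: [0.4319, -0.2165, 0.2019]
tcp_rot: [0.178, 0.984, -0.0, 0.001]
contact_force: [-0.7, 0.8, 0.0]
gripper_width: 0.399
grip_force: 20.0
```

send_rows(targets=[{"slide": [0.9,0.9,0],"yaw": 0},{"slide": [1,1,0],"yaw": 0},{"slide": [1,1,0],"yaw": 0},{"slide": [1,1,0],"yaw": 0},{"slide": [1,1,0],"yaw": 0},{"slide": [1,1,0],"yaw": 0},{"slide": [1,1,0],"yaw": 0},{"slide": [1,1,0],"yaw": 0}])

```text
time: 30.25
eef_pos: [0.6296, -0.018, 0.2002]
tcp_rot: [0.178, 0.984, -0.0, -0.0]
contact_force: [-0.2, 0.8, -0.1]
gripper_width: 0.397
grip_force: 20.0
```

send_rows(targets=[{"slide": [1,1,0],"yaw": 0},{"slide": [0,0.4,0],"yaw": 0},{"slide": [0,0,-0.3],"yaw": 0},{"slide": [0,0,-0.25],"yaw": 0},{"slide": [0,0,0],"yaw": 0}])

```text
time: 30.88
eef_pos: [0.6532, 0.0147, 0.1859]
tcp_rot: [0.179, 0.984, -0.001, -0.001]
contact_force: [-0.5, -0.8, -0.3]
gripper_width: 0.394
grip_force: 20.0
```

```bash
python3 - <<'E'
from meas import *
S=snap("scene","sa.png");s=observe();print(s["eef_pos"],s["contact_force"],s["gripper_width"],s["time"])
x,y=366,230
cv2.imwrite("pics/ca.png",cv2.convertScaleAbs(cv2.resize(S[y-32:y+32,x-32:x+32],(576,576),interpolation=cv2.INTER_LANCZOS4),alpha=2))
f=lambda z,r:((np.array([proj("scene",(.654+r*np.cos(a),.016+r*np.sin(a),z)) for a in np.linspace(0,6.28,60)])-[x-32,y-32]+.5)*9)
for z,r in((.135,.018),(.120,.018),(.111,.011),(.098,.023),(.098,.013)):print(z,r,f(z,r).min(0).round(),f(z,r).max(0).round())
E
```

```text
[0.65366388 0.01496495 0.18637229] [-0.01020502 -0.80314616 -0.38991753] 0.3965850578228404 30.925
0.135 0.018 [223. 170.] [405. 302.]
0.12 0.018 [218. 221.] [397. 353.]
0.111 0.011 [249. 276.] [357. 357.]
0.098 0.023 [185. 276.] [410. 444.]
0.098 0.013 [234. 312.] [361. 407.]
```

View pics/ca.png

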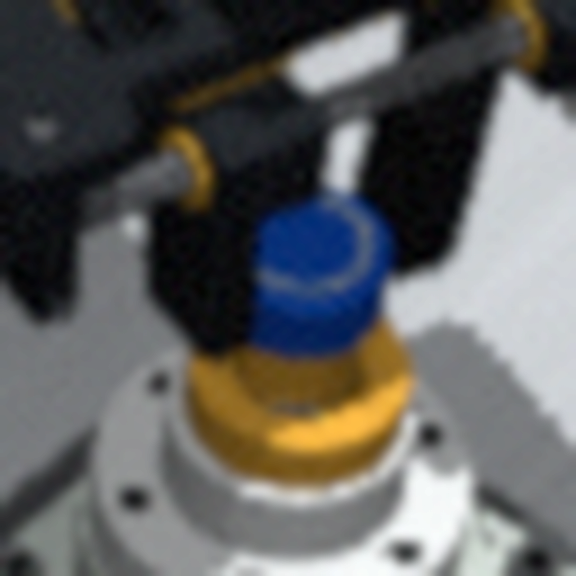

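send_rows(targets=[{"slide": [0,0.02,-0.15],"yaw": 0},{"slide": [0,0,-0.1],"yaw": 0},{"slide": [0,0,-0.1],"yaw": 0},{"slide": [0,0,0],"yaw": 0}])

```text
time: 31.42
eef_pos: [0.6541, 0.0166, 0.1777]
tcp_rot: [0.178, 0.984, -0.0, -0.0]
contact_force: [-0.8, -0.1, -0.5]
gripper_width: 0.4
grip_force: 20.0
```

send_rows(targets=[{"slide": [0,0,-0.1],"yaw": 0},{"slide": [0,0,-0.1],"yaw": 0},{"slide": [0,0,-0.1],"yaw": 0},{"slide": [0,0,0],"yaw": 0}])

```text
time: 31.92
eef_pos: [0.6541, 0.0166, 0.1702]
tcp_rot: [0.178, 0.984, -0.0, -0.0]
contact_force: [-0.6, 0.7, -1.3]
gripper_width: 0.395
grip_force: 20.0
```

Entering cleanly, about 5.5 mm to go.

send_rows(targets=[{"slide": [0,0,-0.08],"yaw": 0},{"slide": [0,0,-0.07],"yaw": 0},{"slide": [0,0,-0.06],"yaw": 0},{"slide": [0,0,0],"yaw": 0}])

```text
time: 32.42
eef_pos: [0.6542, 0.0166, 0.1652]
tcp_rot: [0.178, 0.984, -0.0, 0.0]
contact_force: [1.0, 0.4, -0.8]
gripper_width: 0.395
grip_force: 20.0
```

send_rows(targets=[{"slide": [0,0,-0.04],"yaw": 0},{"slide": [0,0,0],"yaw": 0}])

```text
time: 32.67
eef_pos: [0.6543, 0.0166, 0.165]
tcp_rot: [0.178, 0.984, 0.0, 0.0]
contact_force: [-3.1, -0.2, 5.5]
gripper_width: 0.399
grip_force: 20.0
```

Contact. I release and retreat well clear.

send_rows(targets=[{"slide": [0,0,0],"yaw": 0},{"slide": [0,0,0],"yaw": 0},{"slide": [0,0,0],"yaw": 0},{"slide": [0,0,0],"yaw": 0}], claw=0.4)

```text
time: 33.17
eef_pos: [0.6542, 0.0166, 0.1641]
tcp_rot: [0.178, 0.984, -0.0, -0.0]
contact_force: [-1.0, 0.5, 0.3]
gripper_width: 0.7
grip_force: 0.0
```

send_rows(targets=[{"slide": [0,0,0.5],"yaw": 0},{"slide": [0,0,1],"yaw": 0},{"slide": [0,0,1],"yaw": 0},{"slide": [-1,0.6,0.5],"yaw": 0},{"slide": [-1,1,0],"yaw": 0},{"slide": [-1,1,0],"yaw": 0},{"slide": [-1,1,0],"yaw": 0},{"slide": [-1,1,0],"yaw": 0}])

```text
time: 34.17
eef_pos: [0.5287, 0.1324, 0.2402]
tcp_rot: [0.178, 0.984, 0.0, 0.001]
contact_force: [0.6, -0.3, 0.2]
gripper_width: 0.698
grip_force: 0.0
```

send_rows(targets=[{"slide": [-0.5,1,0],"yaw": 0},{"slide": [-0.5,1,0],"yaw": 0},{"slide": [-0.5,1,0],"yaw": 0},{"slide": [0,1,0],"yaw": 0},{"slide": [0,0,0],"yaw": 0}])

```text
time: 34.8
eef_pos: [0.4916, 0.2336, 0.24]
tcp_rot: [0.177, 0.984, 0.001, 0.0]
contact_force: [-0.8, -0.0, 0.7]
gripper_width: 0.703
grip_force: 0.0
```

```bash
python3 - <<'E'
from meas import *
T=snap("top","tb.png");S=snap("scene","sb.png");s=observe();print(s["eef_pos"],s["contact_force"],s["gripper_width"],s["time"])
f=lambda I,x,y,r:cv2.convertScaleAbs(cv2.resize(I[y-r:y+r,x-r:x+r],(390,390),interpolation=cv2.INTER_LANCZOS4),alpha=2)
cv2.imwrite("pics/bb.png",np.hstack([f(T,306,194,25),f(S,365,238,34)]))
for n,I,c in(("top",T,(305,191)),("scene",S,(367,233))):
  for kd,z in (("blue",.105),("brass",.091)):
    p,h=blob(mask(I,kd),c,22);print(n,kd,p,ray(n,p,z))
E
```

```text
[0.49203478 0.23073193 0.2396627 ] [-0.19267618 -0.1131079  -0.04844885] 0.7001188202335833 34.9
top blue [305.86612022 192.38934426] [0.65189773 0.01575198 0.105     ]
top brass [305.76738609 196.        ] [0.64655677 0.01591945 0.091     ]
scene blue [366.96438746 235.15740741] [0.65463847 0.0154133  0.105     ]
scene brass [366.37749737 242.07781283] [0.65747482 0.01178706 0.091     ]
```

View pics/bb.png

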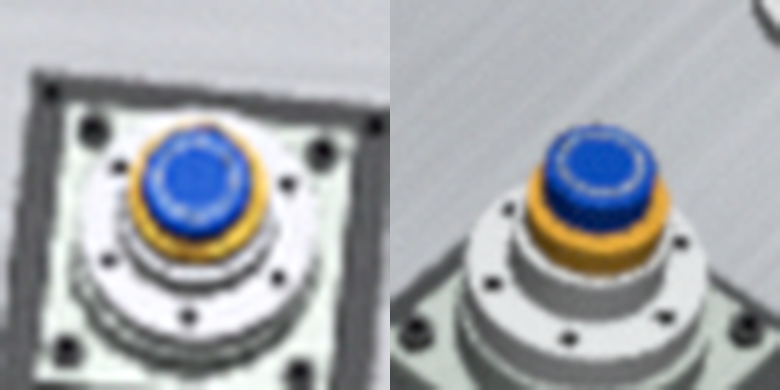

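The cap sits level in the bush and both views agree to about 3 mm. The stack is complete and the arm is clear, so I hand in.

```bash
python3 -c "
from plant import hand_in
print(hand_in())"
```

```text
the job is handed in; nothing more can be done
None
```

The bearing, cover, bush and cap were seated in that order on the housing, each lowered to contact and level in the camera views, then everything was released and the job handed in at about 35 s; the ring flange, caliper, plug gauge and look-alikes were never gripped, and no judging result came back.

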